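Hang the brush-washing can to drip, with the wire lifter

TASK

The brush-washing can is wet, so do not touch it with the gripper: take the wire lifter from its rack, hook its prongs under the can's wire hoop, carry the can upright to the drip stand and lower it gently so that it hangs by its hoop on the stand's hook. Then unhook the lifter and put it back in its rack as it was. Do not push or knock over any of the other things on the table.

Things in the scene. Friction and masses are not known exactly. Their poses are not given: they have to be found in the camera images.
- can: Open round metal can, 100 mm across, 75 mm high, 0.2 to 0.4 kg, the only thing with a tall rigid hoop (6 mm wire) over its mouth. Origin: centre of its underside; z up. The hoop stands in the can's y-z plane: up from the rim at y = +-50 mm to y = +-47, z = 128 mm, then two straight slopes to its apex at y = 0, z = 142 mm.
- can_hoop (a point): Centre of the wire at the apex of the can's hoop, 142 mm above the can's underside.
- lifter: Wire lifter: wooden grip block (26 mm along x, 120 along y, 28 high; origin at its centre) with two 6 mm wire prongs below it at y = +-25 mm. Each runs, in (x, z) mm: (0,-10), (-22,-38), (-22,-96), bottom of the V (0,-118), tip (18,-99), so it opens towards +x. Grip the block's middle from above, fingers closing along x.
- lifter_v (a point): Midway between the lifter's two prongs, at the height where the centre of a hooked wire lies in their V: 110 mm straight below the centre of the block.
- rack: Wooden rack for the lifter, fixed: base 90 x 150 x 10 mm, two posts 16 mm wide at y = +-50 mm, tops at 131 mm, with flared cheeks to z = 155 mm that take the ends of the block (about 3 mm play each side along x). Origin: centre of its underside; x across the block, y along it.
- rack_rest (a point): Where the centre of the lifter's block is when it rests in the rack: 145 mm above the table.
- stand: Steel drip stand, fixed: tray 200 x 160 x 14 mm (x from -70 to 130 mm), post of radius 8 mm at x = 95 mm, 235 mm high, and one upturned hook of 8 mm wire pointing to -x, in (x, z) mm: post (95,229), (30,215), lowest point (0,196), tip (-22,222). Origin: on the table straight below the hook's lowest point.
- hook_seat (a point): Where the centre of the hoop wire's apex rests on the stand's hook: 205 mm above the table. The hoop wire should lie across the hook (can's y along the stand's y).
- hook_tip (a point): Centre of the hook's upturned end: 22 mm to the stand's -x, 222 mm above the table (its top at 226 mm).
- brush_jar: Bystander: white stoneware jar, 84 mm across, 110 mm high, with brushes standing in it up to 205 mm high and 84 mm across. Origin: centre of its underside.
- tub: Bystander: low white plastic tub with lid, 102 mm across, 72 mm high. Origin: centre of its underside.
- bottle: Bystander: amber glass bottle, 64 mm across, 190 mm high. Origin: centre of its underside.
- spray_can: Bystander: grey spray can, 60 mm across, 180 mm high. Origin: centre of its underside.
- pot: Bystander: small glass pot with a white lid, 52 mm across, 50 mm high. Origin: centre of its underside.
- knife: Bystander: flat painting spatula, 190 mm long, lying flat on the table. Origin: about its middle.
There are look-alikes about, which are no part of the job. Leave any pink look-alike of the rack alone.

How it is judged:
By the outcome, as a careful person would: the job done as asked, in the order asked, and still so for the second after the job is handed in, with the robot touching nothing.
It also fails if it takes over 72 s, if anything falls off the work surface, if the arm or the gripper's body presses on something with over 40 N, if the wrist force passes 120 N, or if a joint passes its speed limit or range.

ROBOT

A 6-joint arm with a two-finger parallel gripper is mounted at the origin on the work surface. World frame = base frame: x ahead of the robot, y to its left, z up, the work surface at z = 0. Lengths are in m, angles in rad, forces in N, time in s.
With the tool pointing down it reaches from about 0.275 to 0.825 m from the base axis. Payload 4.9 kg.
Tool frame: the origin (TCP) lies midway between the tips of the shut fingers; the grasp point (between the pads) lies 19 mm behind it; z points along the fingers, y is the line along which they close (so a half turn about z gives the same grasp; the last joint's range is limited). The gripper opens to 85 mm and grips with 20 to 120 N. Pads are 22 mm wide; open, the fingers measure 114 mm over their backs; the gripper's body (76 mm by 85 mm) begins 54 mm behind the grasp point. The pads swing forward as they close: fully open they stand 13 mm farther back than shut.
Start: joints at [-1.448, 0.326, -0.193, 1.052, 0, 1.437], TCP at [0.14, -0.532, 0.231] pointing down, gripper open.
Joint ranges: [-2.65, 2.65], [-0.97, 1.79], [-1.3, 1.35], [-1.93, 2.1], [-1.47, 1.37], [-3.14, 3.14]. Speed limits (rad/s): [2.57, 2.57, 3.14, 3.14, 3.14, 3.14].

INTERFACE

Orientations are given as [roll, pitch, yaw] about the fixed x, y, z axes, in that order (R = Rz(yaw) Ry(pitch) Rx(roll)).
In Python, from rig import env gives the robot as it stands.
- The arm moves only by the tool step_arm, never from a script. Its argument "targets" is a list of rows, each a list of 6 numbers: the shift along the tool's x, y, z in mm, then the turn, a rotation vector about the tool's x, y, z in rad. In form: [[dx, dy, dz, ax, ay, az], ...]. A call has 1 to 12 rows; each row is the pose to reach, as a shift and turn from the pose commanded when the call began, along the tool's axes at that moment; what a row does not reach only later rows make up. A row lasts 1/10 s, in which the tool goes at most 50 mm and 8.59 degrees, less where a joint would pass 70% of its speed; a pose out of reach is approached as far as the arm can. A call with a gripper value outside its range is refused whole. "gripper" is the finger opening in mm, from 0 to 85.4, set as the call begins (left out, the last holds). The fingers move at their own pace and stop on an object; "grip_force" is the grip in N (left out, the last holds). Time passes only in rows, so rows that repeat a pose let the fingers close. It gives the time, the measured TCP pose, the force, the opening and the grip force at its end, in the units of the state.
- env.read_state(): the state, without advancing time (a new reading comes with each control period).
- env.snapshot(name): name is "side" or "top" or "wrist"; returns the picture (384x512x3 uint8, blue, green, red); there is no depth.
- env.camera_model(name): a dict with "fov_y" (degrees; the focal length in pixels is half the picture's height over the tangent of half this angle, whatever the lens; pixels are square), "cx", "cy" (the principal point, pixels), "cam_to_world" (4x4, takes a point from camera to world coordinates). Camera axes: x right, y down, z forward; pixel columns grow to the right and rows downward; lengths in m; the calibration is good to about 2 mm. A picture is of the moment at which its call begins: read the wrist's pose just before it. camera_model takes no time and is no camera call; for the wrist camera it gives the pose at the moment of the call.
- env.sign_off(): hands the job in; it is judged then, once.
Trained networks look in the newest picture that a camera, given by its name, has taken for a name from the list of things; names that differ only in an ending like _2 or _b are one class to them, and where a whole thing is asked for, a point or a joint stands for the part that bears it (a point fixed in the world has none). Each returns a list of dicts, best first, with "confidence" (0 to 1); they miss things now and then, are a little off and sometimes report something else, mostly with a low value. They report only what shows in the picture. A call takes as long as a camera call. They do not tell look-alikes from the thing itself.
- env.spot_in(query, camera): "box" ([left, top, width, height] in pixels, round what is visible of it).
- env.trace(query, camera): "region" (384x512 bool, what is visible of it) and "box" ([left, top, width, height] in pixels, round what is visible of it).
The state is a dict: "t": time; "qpos": joint angles; "qd": joint speeds; "joint_torque": joint torques, N m; "position": TCP position; "tool_rot": TCP orientation; "contact_force": force on the tool from outside, world axes, zero at the start; "moment": the same for the moment, N m; "grip_width": finger opening in m; "finger_force": force on a finger pad.
Only numpy, scipy, OpenCV 4.12 (cv2) and the standard library are available. Lean on these libraries where they do the work, as an engineer would, in place of code of your own. Each camera call takes 0.05 s, during which the arm holds its last target. There are 200 camera calls.

## Working session

There is one attempt and no reset: what is moved stays moved. The work goes in short steps, Python scripts to look and compute and a tool call to move; the robot and the scene stay as the last step left them, time stands still between calls to the robot, and variables do not carry over. Pictures are saved under pics/ and viewed, at most 10 in all, crops included, and the job is handed in when it is done.

Besides the shell and the picture viewer there is one more tool, called after "Emit:" as name([rows], argument=value, ...), one row to a line, values as JSON. step_arm: Moves the arm, as the interface text tells. Its arguments: {"type":"object","properties":{"targets":{"type":"array"},"gripper":{"type":"number"},"grip_force":{"type":"number"}},"required":["targets"]}

```bash
ls; mkdir -p pics; python3 - <<'E'
from rig import env
import cv2,numpy as np
s=env.read_state();print({k:np.round(v,3).tolist() for k,v in s.items()})
for n in("side","top"):
    cv2.imwrite(f"pics/{n}0.png",env.snapshot(n)); m=env.camera_model(n);print(n,m["fov_y"],m["cx"],m["cy"],np.round(m["cam_to_world"],4).tolist())
    for q in("can","lifter","rack","stand"):
        for d in env.spot_in(q,n)[:4]: print(q,np.round(d["box"]),round(d["confidence"],2))
E
```

```text
pics
{'t': 0.0, 'qpos': [-1.448, 0.327, -0.194, 1.052, 0.0, 1.437], 'qd': [-0.001, -0.001, 0.002, 0.001, 0.0, -0.001], 'joint_torque': [0.002, -44.34, 26.244, 0.016, 0.0, -0.0], 'position': [0.14, -0.531, 0.23], 'tool_rot': [-3.14, -0.0, 0.257], 'contact_force': [0.426, -0.131, -0.71], 'moment': [0.05, -0.013, -0.004], 'finger_force': 0.0, 'grip_width': 0.085}
side 48.41845073628984 255.35020813072563 194.45309862676748 [[0.9712, -0.1721, 0.1647, 0.3781], [-0.2373, -0.6373, 0.7332, -0.892], [-0.0212, -0.7512, -0.6598, 0.9625], [0.0, 0.0, 0.0, 1.0]]
can [253. 168.  32.  49.] 0.56
can [240. 281. 101. 102.] 0.48
lifter [216. 119.  11.  23.] 0.66
rack [160. 162.  38.  60.] 0.83
rack [209. 123.  30.  56.] 0.75
rack [253. 167.  24.  45.] 0.65
stand [244. 282.  97. 102.] 0.61
top 47.53327477704658 257.64204157800145 189.76181815181488 [[0.0043, -0.9891, 0.1469, 0.4505], [-1.0, -0.0047, -0.0024, 0.0205], [0.003, -0.1469, -0.9891, 1.1927], [0.0, 0.0, 0.0, 1.0]]
can [200. 162.  38.  40.] 0.82
lifter [ 86. 204.  54.  22.] 0.93
rack [ 86. 195.  72.  47.] 0.77
stand [378. 172.  69.  83.] 0.9
```

View pics/side0.png

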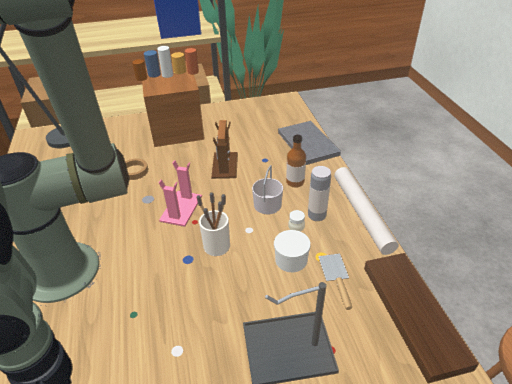

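View pics/top0.png

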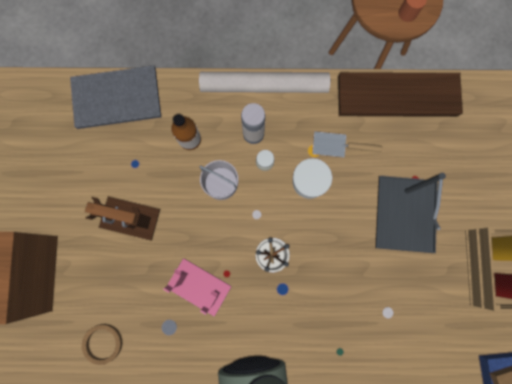

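The top view shows:
- The brown rack with the lifter at (125,215), and its pink look-alike at (200,287).
- The can with its hoop at (220,180). The things that could be taken for it are the tub (312,178, no hoop), the jar (272,255) and the pot (265,158).
- The stand at (408,213), with its post towards the upper right.

I choose the brown rack and the hooped can. Next come model fits and a close crop.

```bash
cat > h.py <<'E'
from rig import env
import cv2,numpy as np
from scipy.optimize import least_squares
from scipy.spatial.transform import Rotation as R
def cam(n):
    m=env.camera_model(n);f=192/np.tan(np.radians(m["fov_y"])/2)
    return f,m["cx"],m["cy"],np.array(m["cam_to_world"])
def proj(c,P):
    f,cx,cy,T=c;p=(np.atleast_2d(P)-T[:3,3])@T[:3,:3]
    return np.c_[cx+f*p[:,0]/p[:,2],cy+f*p[:,1]/p[:,2]]
def ray(c,u,v,z):
    f,cx,cy,T=c;d=T[:3,:3]@[(u-cx)/f,(v-cy)/f,1];o=T[:3,3];return o+d*(z-o[2])/d[2]
def place(x,y,yaw,P,z=0):
    P=np.array(P,float)/1000;c,s=np.cos(yaw),np.sin(yaw)
    return np.c_[x+c*P[:,0]-s*P[:,1],y+s*P[:,0]+c*P[:,1],z+P[:,2]]
HOOP=[(0,-50,75),(0,-47,128),(0,0,142),(0,47,128),(0,50,75)]
HOOK=[(95,0,229),(30,0,215),(0,0,196),(-22,0,222)]
TRAY=[(-70,-80,14),(130,-80,14),(130,80,14),(-70,80,14),(-70,-80,14)]
POST=[(95,0,14),(95,0,235)]
RB=[(-45,-75,10),(45,-75,10),(45,75,10),(-45,75,10),(-45,-75,10)]
BLK=[(-13,-60,159),(13,-60,159),(13,60,159),(-13,60,159),(-13,-60,159)]
PR=[[(a,y,b+145) for a,b in((0,-10),(-22,-38),(-22,-96),(0,-118),(18,-99))] for y in(-25,25)]
t=np.linspace(0,2*np.pi,25)
RIM=np.c_[50*np.cos(t),50*np.sin(t),75+0*t];BOT=RIM*[1,1,0]
def crop(img,lines,c,ctr,w,h,k,name):
    x0,y0=int(ctr[0]-w/2),int(ctr[1]-h/2)
    M=np.float32([[k,0,-x0*k+k/2],[0,k,-y0*k+k/2]])
    o=cv2.warpAffine(img,M,(int(w*k),int(h*k)),flags=cv2.INTER_CUBIC)
    for L,col in lines:
        q=(proj(c,L)-[x0,y0])*k+k/2
        cv2.polylines(o,[np.int32(q)],False,col,1)
    return o
E
python3 - <<'E'
from h import *
c=cam("top");s=cam("side")
for n,u,v,z in[("can rim",219,181,.075),("rack blk",112,213,.16),("jar",272,255,.11),("tub",313,178,.072),("spray",253,113,.18),("bottle",180,121,.19),("pot",265,158,.05),("pink",200,287,.01),("tray",408,214,.014)]:
    print(n,ray(c,u,v,z).round(3))
print("tray",[ray(c,u,v,.014).round(3)[:2] for u,v in((379,176),(439,178),(435,252),(376,248))])
print("rackbase",[ray(c,u,v,.01).round(3)[:2] for u,v in((109,198),(159,207),(152,239),(99,230))])
img=env.snapshot("top");im2=env.snapshot("side")
a=crop(img,[],c,(125,215),66,50,6,"");b=crop(img,[],c,(220,180),66,50,6,"")
d=crop(im2,[],s,(225,150),66,50,6,"");e=crop(im2,[],s,(268,192),66,50,6,"")
cv2.imwrite("pics/c1.png",np.vstack([np.hstack([a,b]),np.hstack([d,e])]))
w=cam("wrist");st=env.read_state()
print(w[0],w[1:3],(w[3][:3,3]-st["position"]).round(3),w[3][:3,:3].round(3))
E
```

```text
can rim [0.639 0.118 0.075]
rack blk [0.546 0.363 0.16 ]
jar [ 0.449 -0.018  0.11 ]
tub [ 0.649 -0.127  0.072]
spray [0.788 0.03  0.18 ]
bottle [0.764 0.204 0.19 ]
pot [ 0.706 -0.002  0.05 ]
pink [0.365 0.169 0.01 ]
tray [ 0.561 -0.391  0.014]
tray [array([ 0.665, -0.316]), array([ 0.661, -0.481]), array([ 0.459, -0.458]), array([ 0.469, -0.3  ])]
rackbase [array([0.601, 0.424]), array([0.577, 0.286]), array([0.491, 0.302]), array([0.514, 0.446])]
289.51755617407844 (261.04246258158423, 199.6598873569376) [0.065 0.017 0.144] [[ 0.253 -0.933 -0.257]
 [-0.967 -0.244 -0.068]
 [ 0.     0.266 -0.964]]
```

View pics/c1.png

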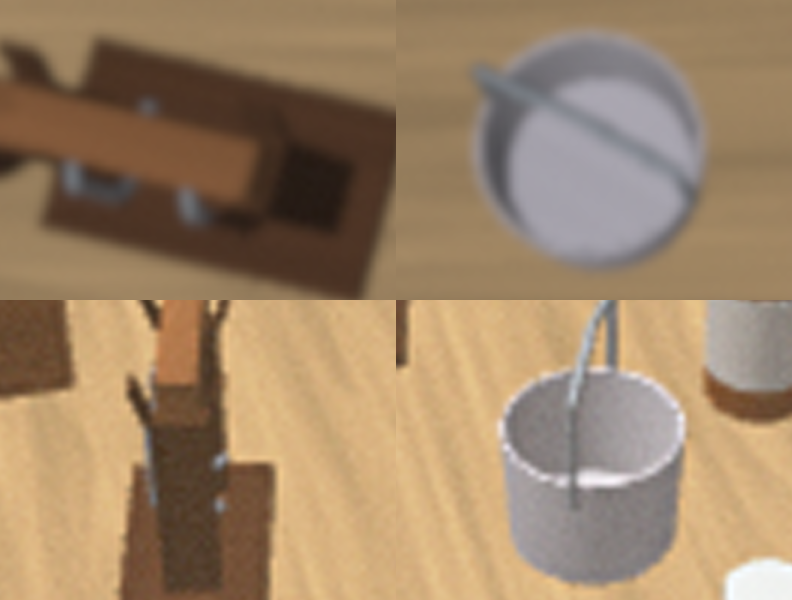

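```bash
cat >> h.py <<'E'
def go(x,y,z,yaw,p0=None):
    "rows' numbers (mm, rad in tool axes) from the present pose to a tool-down pose"
    s=env.read_state() if p0 is None else p0
    r0=R.from_euler("xyz",s["tool_rot"]);r1=R.from_euler("xyz",[np.pi,0,yaw])
    d=r0.inv().apply(np.array([x,y,z])-s["position"])*1000
    print("go",d.round(1).tolist(),(r0.inv()*r1).as_rotvec().round(4).tolist())
E
python3 -c "
from h import *
go(.53,-.30,.40,1.45)"
```

```text
go [436.4, -125.2, -168.7] [-0.0, -0.0, -1.1932]
```

Emit:
step_arm([
  [436, -125, -169, 0, 0, -1.193],
  [436, -125, -169, 0, 0, -1.193],
  [436, -125, -169, 0, 0, -1.193],
  [436, -125, -169, 0, 0, -1.193],
  [436, -125, -169, 0, 0, -1.193],
  [436, -125, -169, 0, 0, -1.193],
  [436, -125, -169, 0, 0, -1.193],
  [436, -125, -169, 0, 0, -1.193],
  [436, -125, -169, 0, 0, -1.193],
  [436, -125, -169, 0, 0, -1.193],
  [436, -125, -169, 0, 0, -1.193],
  [436, -125, -169, 0, 0, -1.193],
])

```text
t: 1.8
position: [0.53, -0.3, 0.3999]
tool_rot: [-3.141, 0.0, 1.451]
contact_force: [-0.7, 0.6, -0.0]
grip_width: 0.0852
finger_force: 0.0
```

```bash
cat >> h.py <<'E'
def shot(tag):
    c=cam("wrist");im=env.snapshot("wrist");np.savez(f"{tag}.npz",im=im,f=c[0],cx=c[1],cy=c[2],T=c[3]);cv2.imwrite(f"pics/{tag}.png",im)
def load(tag):
    d=np.load(tag+".npz");return d["im"],(float(d["f"]),float(d["cx"]),float(d["cy"]),d["T"])
E
python3 -c "
from h import *
shot('wst');go(.61,.15,.40,1.40)"
```

```text
go [457.0, 25.9, -0.4] [-0.0012, 0.0001, 0.0498]
```

Emit:
step_arm([
  [457, 26, 0, 0, 0, 0.05],
  [457, 26, 0, 0, 0, 0.05],
  [457, 26, 0, 0, 0, 0.05],
  [457, 26, 0, 0, 0, 0.05],
  [457, 26, 0, 0, 0, 0.05],
  [457, 26, 0, 0, 0, 0.05],
  [457, 26, 0, 0, 0, 0.05],
  [457, 26, 0, 0, 0, 0.05],
  [457, 26, 0, 0, 0, 0.05],
  [457, 26, 0, 0, 0, 0.05],
  [457, 26, 0, 0, 0, 0.05],
  [457, 26, 0, 0, 0, 0.05],
])

```text
t: 3.05
position: [0.6104, 0.1482, 0.4]
tool_rot: [-3.141, 0.001, 1.398]
contact_force: [-0.1, 0.2, 0.2]
grip_width: 0.0859
finger_force: 0.0
```

```bash
python3 -c "
from h import *
shot('wcan');go(.55,.37,.36,1.40)"
```

```text
go [208.3, -97.9, 40.1] [-0.0003, 0.0008, -0.0028]
```

Emit:
step_arm([
  [208, -98, 40, 0, 0, 0],
  [208, -98, 40, 0, 0, 0],
  [208, -98, 40, 0, 0, 0],
  [208, -98, 40, 0, 0, 0],
  [208, -98, 40, 0, 0, 0],
  [208, -98, 40, 0, 0, 0],
  [208, -98, 40, 0, 0, 0],
])

```text
t: 3.8
position: [0.5498, 0.3705, 0.3602]
tool_rot: [3.142, 0.001, 1.399]
contact_force: [0.1, -0.3, 0.1]
grip_width: 0.0851
finger_force: 0.0
```

```bash
python3 - <<'E'
from h import *
shot('wrk')
o=[]
G,Rd,B=(0,255,0),(0,0,255),(255,0,0)
for tag,L in (("wst",[(place(.531,-.388,-.1,P),G) for P in(TRAY,POST,HOOK)]),("wcan",[(place(.639,.118,-.5,P),G) for P in(HOOP,RIM)]),("wrk",[(place(.546,.363,-.17,P),G) for P in(RB,BLK,*PR)])):
    im,c=load(tag);q=np.vstack([proj(c,a) for a,_ in L]);print(tag,q.min(0).round(),q.max(0).round())
    o.append(crop(im,L,c,(256,192),512,384,.78,""));o.append(crop(im,[],c,(256,192),512,384,.78,""))
o=[np.vstack([o[0],o[2]]),np.vstack([o[4],o[5]])]
cv2.imwrite("pics/ov1.png",np.hstack(o))
E
```

```text
wst [229. 161.] [353. 256.]
wcan [251. 147.] [312. 214.]
wrk [232. 120.] [287. 230.]
```

View pics/ov1.png

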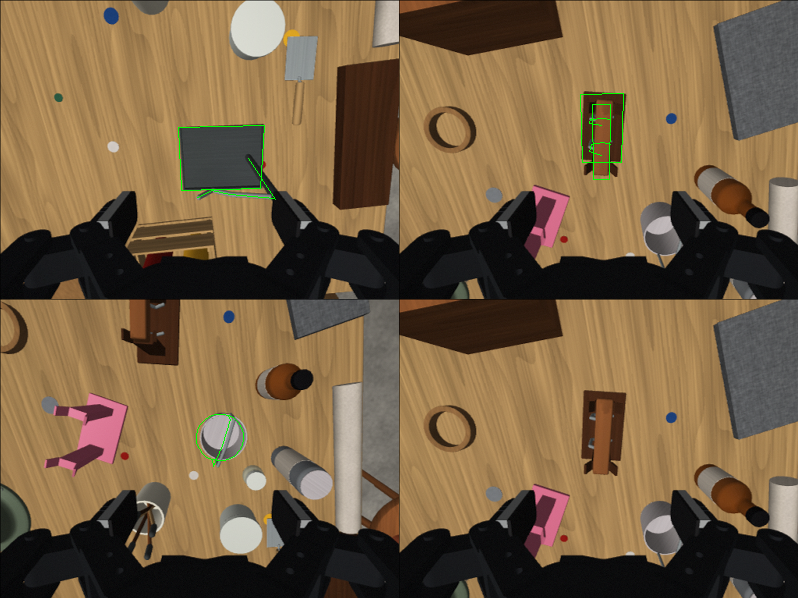

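```bash
cat > fit.py <<'E'
from h import *
def samp(P,n=40):
    P=np.array(P,float);d=np.r_[0,np.cumsum(np.linalg.norm(np.diff(P,axis=0),axis=1))]
    s=np.linspace(0,d[-1],n);return np.c_[[np.interp(s,d,P[:,i]) for i in range(3)]].T
def off(P,v): return np.array(P,float)+v
models={"stand":([TRAY,off(HOOK,(0,4,0)),off(HOOK,(0,-4,0))],(.531,-.388,-.1)),
"can":([RIM,off(HOOP,(3,0,0)),off(HOOP,(-3,0,0))],(.639,.118,-.5)),
"rack":([RB],(.546,.363,-.17)),"lifter":([BLK],(.546,.363,-.17))}
def fit(name,views,p0=None):
    P=np.vstack([samp(a) for a in models[name][0]]);p0=np.array(p0 if p0 is not None else models[name][1]);D=[]
    for im,c in views:
        g=cv2.resize(cv2.cvtColor(im,cv2.COLOR_BGR2GRAY),None,fx=3,fy=3,interpolation=cv2.INTER_CUBIC)
        e=cv2.Canny(cv2.GaussianBlur(g,(0,0),1.5),25,60)
        D.append((cv2.distanceTransform(255-e,cv2.DIST_L2,5)/3,c))
    def res(q,cap):
        r=[]
        for d,c in D:
            u=proj(c,place(q[0]/100,q[1]/100,q[2]/10,P)).astype(np.float32)*3+1
            v=cv2.remap(d.astype(np.float32),u[:,:1],u[:,1:],cv2.INTER_LINEAR,borderValue=5).ravel()
            r.append(np.minimum(v,8))
        return np.concatenate(r)
    q=p0*[100,100,10]
    for cap in(3,1,.5):
        q=least_squares(res,q,args=(cap,),loss="cauchy",f_scale=cap,diff_step=1e-3 if cap==3 else 3e-4,x_scale=[1,1,1]).x
    r=res(q,1);return q/[100,100,10],np.median(r),np.mean(r<1.2)
E
python3 - <<'E'
from fit import *
T=(cv2.imread("pics/top0.png"),cam("top"));S=(cv2.imread("pics/side0.png"),cam("side"))
W={k:load(k) for k in("wst","wcan","wrk")}
for n,w in(("stand","wst"),("can","wcan"),("rack","wrk"),("rack","wcan"),("lifter","wrk")):
    for lab,vs in(("w",[W[w]]),("t",[T]),("s",[S]),("all",[W[w],T,S])):
        q,a,b=fit(n,vs);print(n,w,lab,q.round(4),round(a,2),round(b,2))
E
```

```text
stand wst w [ 0.5322 -0.3864 -0.079 ] 0.47 0.76
stand wst t [ 0.5352 -0.3839 -0.0751] 1.25 0.48
stand wst s [ 0.5314 -0.3876 -0.0871] 0.42 0.92
stand wst all [ 0.532  -0.3862 -0.0807] 0.59 0.71
can wcan w [ 0.6452  0.1184 -0.4702] 0.3 0.99
can wcan t [ 0.64    0.1225 -0.4742] 1.75 0.38
can wcan s [ 0.6446  0.1149 -0.4771] 0.34 0.94
can wcan all [ 0.6452  0.1186 -0.4734] 0.47 0.77
rack wrk w [ 0.5475  0.3669 -0.2334] 0.15 0.95
rack wrk t [ 0.5478  0.3662 -0.2316] 0.29 0.95
rack wrk s [ 0.5454  0.356  -0.232 ] 0.17 0.92
rack wrk all [ 0.5476  0.3666 -0.2325] 0.24 0.9
rack wcan w [ 0.5482  0.3659 -0.2379] 0.59 0.55
rack wcan t [ 0.5478  0.3662 -0.2316] 0.29 0.95
rack wcan s [ 0.5454  0.356  -0.232 ] 0.17 0.92
rack wcan all [ 0.5479  0.3659 -0.2343] 0.28 0.77
lifter wrk w [ 0.5478  0.3705 -0.2288] 0.61 0.88
lifter wrk t [ 0.5441  0.3706 -0.3658] 2.71 0.3
lifter wrk s [ 0.5449  0.3663 -0.1765] 0.35 0.95
lifter wrk all [ 0.5479  0.3703 -0.2358] 0.55 0.72
```

Close crop c1: the brown rack holds the lifter with its long shanks on the -x side and its tips on +x, so it opens towards world +x. The can has the hoop. The edge fits agree to 1–2 mm, so I go for the lifter.

```bash
python3 -c "
from h import *
go(.5477,.3668,.24,1.338);go(.5477,.3668,.130,1.338)"
```

```text
go [-3.5, -2.0, 120.6] [0.0005, 0.0005, 0.0596]
go [-3.4, -2.1, 230.6] [0.0005, 0.0005, 0.0596]
```

Emit:
step_arm([
  [-3.5, -2, 40, 0, 0, 0.06],
  [-3.5, -2, 80, 0, 0, 0.06],
  [-3.5, -2, 120, 0, 0, 0.06],
  [-3.5, -2, 150, 0, 0, 0.06],
  [-3.5, -2, 180, 0, 0, 0.06],
  [-3.5, -2, 205, 0, 0, 0.06],
  [-3.5, -2, 222, 0, 0, 0.06],
  [-3.5, -2, 231, 0, 0, 0.06],
  [-3.5, -2, 231, 0, 0, 0.06],
], gripper=85)

```text
t: 4.75
position: [0.5472, 0.3667, 0.1286]
tool_rot: [-3.14, 0.001, 1.337]
contact_force: [-0.5, -0.3, -0.5]
grip_width: 0.0851
finger_force: 0.0
```

Emit:
step_arm([
  [0, 0, 0, 0, 0, 0],
  [0, 0, 0, 0, 0, 0],
  [0, 0, 0, 0, 0, 0],
  [0, 0, 0, 0, 0, 0],
  [0, 0, 0, 0, 0, 0],
  [0, 0, 0, 0, 0, 0],
  [0, 0, 0, 0, 0, 0],
  [0, 0, 0, 0, 0, 0],
], gripper=15, grip_force=60)

```text
t: 5.55
position: [0.5474, 0.3691, 0.1303]
tool_rot: [3.14, -0.001, 1.34]
contact_force: [-0.2, 0.9, 6.3]
grip_width: 0.0254
finger_force: 60.0
```

Emit:
step_arm([
  [0, 0, -5, 0, 0, 0],
  [0, 0, -12, 0, 0, 0],
  [0, 0, -20, 0, 0, 0],
  [0, 0, -40, 0, 0, 0],
  [0, 0, -60, 0, 0, 0],
  [0, 0, -85, 0, 0, 0],
  [0, 0, -110, 0, 0, 0],
  [0, 0, -135, 0, 0, 0],
  [0, 0, -160, 0, 0, 0],
  [0, 0, -180, 0, 0, 0],
  [0, 0, -180, 0, 0, 0],
  [0, 0, -180, 0, 0, 0],
])

```text
t: 6.75
position: [0.5469, 0.3687, 0.3091]
tool_rot: [3.141, -0.0, 1.34]
contact_force: [0.5, -1.1, -1.9]
grip_width: 0.0249
finger_force: 59.3
```

```bash
python3 - <<'E'
from h import *
s=env.read_state();print(s["contact_force"].round(1) if hasattr(s["contact_force"],"round") else s["contact_force"])
im=env.snapshot("side");c=cam("side");p=s["position"]
L=[(place(p[0],p[1],-.233,P,z=p[2]+.015-.145),(0,255,0)) for P in(BLK,*PR)]
q=np.vstack([proj(c,a) for a,_ in L]).mean(0)
a=crop(im,L,c,q,90,100,4,"");b=crop(im,[],c,q,90,100,4,"")
shot("wl");w,cw=load("wl")
cv2.imwrite("pics/l1.png",np.hstack([a,b]))
E
```

```text
[ 0.5 -1.1 -1.9]
```

View pics/l1.png

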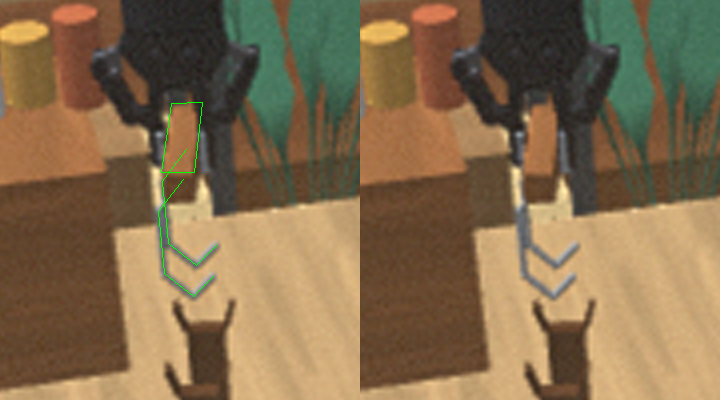

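The lifter hangs upright in the grip, prongs opening to +x. The overlay matches at (190,270) in the crop.

```bash
python3 -c "
from h import *
go(.596,.1431,.30,1.098);go(.596,.1431,.200,1.098)"
```

```text
go [-207.9, 100.0, 7.8] [-0.0017, 0.0019, 0.2418]
go [-207.7, 100.2, 107.8] [-0.0017, 0.0019, 0.2418]
```

Emit:
step_arm([
  [-40, 19, 8, 0, 0, 0.05],
  [-80, 38, 8, 0, 0, 0.1],
  [-120, 58, 8, 0, 0, 0.15],
  [-160, 77, 8, 0, 0, 0.2],
  [-190, 92, 8, 0, 0, 0.242],
  [-208, 100, 8, 0, 0, 0.242],
  [-208, 100, 8, 0, 0, 0.242],
  [-208, 100, 40, 0, 0, 0.242],
  [-208, 100, 70, 0, 0, 0.242],
  [-208, 100, 95, 0, 0, 0.242],
  [-208, 100, 108, 0, 0, 0.242],
  [-208, 100, 108, 0, 0, 0.242],
])

```text
t: 8.05
position: [0.5947, 0.1439, 0.1987]
tool_rot: [-3.137, 0.003, 1.099]
contact_force: [0.3, 0.2, -0.9]
grip_width: 0.0249
finger_force: 59.3
```

```bash
python3 - <<'E'
from fit import *
s=env.read_state();p=s["position"];yaw=s["tool_rot"][2]-np.pi/2;print(p,s["tool_rot"],s["contact_force"])
im=env.snapshot("side");c=cam("side");t=env.snapshot("top");ct=cam("top")
print(fit("can",[(im,c)],(.645,.118,-.473)))
L=[(place(p[0],p[1],yaw,P,z=p[2]+.015-.145),(0,255,0)) for P in(BLK,*PR)]+[(place(.645,.118,-.473,P),(0,0,255)) for P in(HOOP,RIM)]
q=proj(c,[.63,.125,.13])[0]
cv2.imwrite("pics/l2.png",np.hstack([crop(im,L,c,q,90,110,4,""),crop(im,[],c,q,90,110,4,"")]))
go(.645,.118,.200,1.098)
E
```

```text
[0.59468105 0.14388674 0.19868577] [-3.13722171e+00  2.61064501e-03  1.09868142e+00] [ 0.30604564  0.16827521 -0.91686919]
(array([ 0.64519073,  0.11725037, -0.47830605]), np.float32(0.38533592), np.float64(0.95))
go [-1.1, 54.7, 1.8] [0.0002, -0.0002, 0.0004]
```

View pics/l2.png

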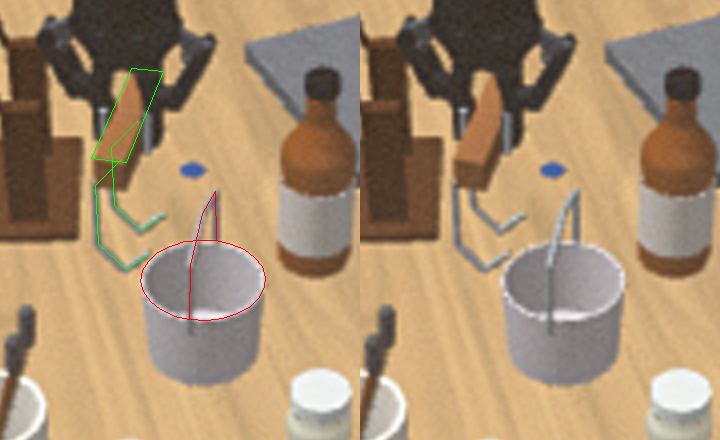

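Prongs are level and short of the hoop, above the rim. Advance under the wire, then raise gently.

Emit:
step_arm([
  [0, 12, 1, 0, 0, 0],
  [-1, 24, 1, 0, 0, 0],
  [-1, 36, 1, 0, 0, 0],
  [-1, 46, 1, 0, 0, 0],
  [-1, 54, 1, 0, 0, 0],
  [-1, 54, 1, 0, 0, 0],
  [-1, 54, -9, 0, 0, 0],
  [-1, 54, -17, 0, 0, 0],
  [-1, 54, -22, 0, 0, 0],
  [-1, 54, -22, 0, 0, 0],
])

```text
t: 9.15
position: [0.6448, 0.1182, 0.2251]
tool_rot: [3.139, -0.001, 1.098]
contact_force: [0.3, 0.4, -1.4]
grip_width: 0.0249
finger_force: 59.3
```

Emit:
step_arm([
  [0, 0, -3, 0, 0, 0],
  [0, 0, -6, 0, 0, 0],
  [0, 0, -9, 0, 0, 0],
  [0, 0, -12, 0, 0, 0],
  [0, 0, -15, 0, 0, 0],
  [0, 0, -18, 0, 0, 0],
  [0, 0, -22, 0, 0, 0],
  [0, 0, -26, 0, 0, 0],
  [0, 0, -30, 0, 0, 0],
  [0, 0, -30, 0, 0, 0],
])

```text
t: 10.15
position: [0.6446, 0.1179, 0.2542]
tool_rot: [3.14, -0.001, 1.098]
contact_force: [-0.5, 0.7, -3.9]
grip_width: 0.0251
finger_force: 59.0
```

```bash
python3 - <<'E'
from fit import *
s=env.read_state();p=s["position"];yaw=s["tool_rot"][2]-np.pi/2;print(p,s["tool_rot"],s["contact_force"])
im=env.snapshot("side");c=cam("side")
zc=p[2]+.015-.110-.1346;print("can z",zc)
L=[(place(p[0],p[1],yaw,P,z=p[2]+.015-.145),(0,255,0)) for P in(BLK,*PR)]+[(place(p[0],p[1],yaw,P,z=zc),(0,0,255)) for P in(HOOP,RIM,BOT)]
q=proj(c,[.63,.125,.13])[0]
cv2.imwrite("pics/l3.png",np.hstack([crop(im,L,c,q,90,110,4,""),crop(im,[],c,q,90,110,4,"")]))
E
```

```text
[0.64463759 0.11788632 0.25422173] [ 3.14041703e+00 -7.39750941e-04  1.09780959e+00] [-0.46372989  0.74214256 -3.91120719]
can z 0.024621727046690745
```

View pics/l3.png

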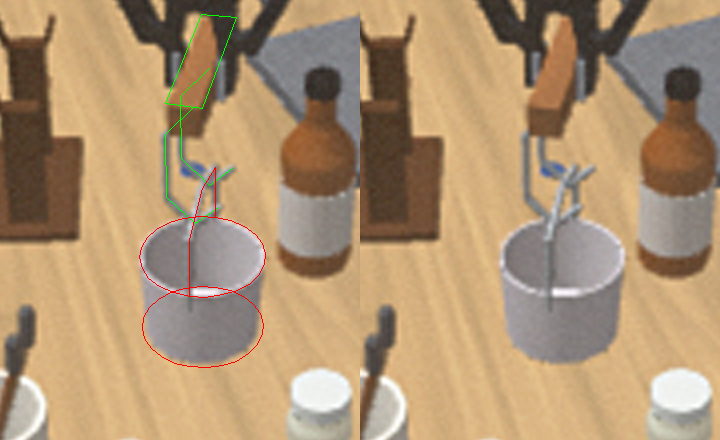

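Can hangs upright in the V, bottom about 25 mm up. Raise it, then carry.

Emit:
step_arm([
  [0, 0, -6, 0, 0, 0],
  [0, 0, -15, 0, 0, 0],
  [0, 0, -27, 0, 0, 0],
  [0, 0, -40, 0, 0, 0],
  [0, 0, -53, 0, 0, 0],
  [0, 0, -65, 0, 0, 0],
  [0, 0, -73, 0, 0, 0],
  [0, 0, -77, 0, 0, 0],
  [0, 0, -78, 0, 0, 0],
  [0, 0, -78, 0, 0, 0],
])

```text
t: 11.2
position: [0.6441, 0.1178, 0.3309]
tool_rot: [-3.141, 0.0, 1.098]
contact_force: [-0.4, 0.5, -3.9]
grip_width: 0.0251
finger_force: 59.1
```

```bash
python3 -c "
from h import *
s=env.read_state();print(s['contact_force'])
go(.4423,-.3791,.332,1.489)"
```

```text
[-0.39042514  0.45211435 -3.86704406]
go [-534.3, 46.8, -0.9] [-0.0006, 0.0002, -0.3912]
```

Emit:
step_arm([
  [-3, 0, 0, 0, 0, 0],
  [-10, 1, 0, 0, 0, 0],
  [-21, 2, 0, 0, 0, 0],
  [-36, 3, 0, 0, 0, 0],
  [-55, 5, 0, 0, 0, 0],
  [-78, 7, 0, 0, 0, 0],
  [-105, 9, 0, 0, 0, 0],
  [-134, 12, 0, 0, 0, 0],
  [-163, 14, 0, 0, 0, 0],
  [-192, 17, 0, 0, 0, 0],
  [-221, 19, 0, 0, 0, 0],
  [-250, 22, 0, 0, 0, 0],
])

```text
t: 12.4
position: [0.5483, -0.1169, 0.3316]
tool_rot: [3.141, 0.0, 1.097]
contact_force: [-0.1, 0.2, -3.9]
grip_width: 0.0253
finger_force: 59.1
```

Emit:
step_arm([
  [-29, 2, 0, 0, 0, -0.01],
  [-58, 5, 0, 0, 0, -0.03],
  [-87, 8, 0, 0, 0, -0.06],
  [-116, 10, 0, 0, 0, -0.1],
  [-145, 13, 0, 0, 0, -0.14],
  [-172, 15, 0, 0, 0, -0.18],
  [-197, 17, 0, 0, 0, -0.22],
  [-220, 19, 0, 0, 0, -0.26],
  [-241, 21, 0, 0, 0, -0.3],
  [-258, 23, 0, 0, 0, -0.34],
  [-272, 24, 0, 0, 0, -0.37],
  [-280, 25, 0, 0, 0, -0.39],
])

```text
t: 13.6
position: [0.4425, -0.3772, 0.3315]
tool_rot: [-3.141, 0.001, 1.486]
contact_force: [0.0, 0.6, -4.1]
grip_width: 0.0252
finger_force: 59.1
```

Emit:
step_arm([
  [-4, 0, 0, 0, 0, 0],
  [-4, 0, 0, 0, 0, 0],
  [-4, 0, 0, 0, 0, 0],
  [-4, 0, 0, 0, 0, 0],
  [-4, 0, 0, 0, 0, 0],
  [-4, 0, 0, 0, 0, 0],
])

```text
t: 14.2
position: [0.4445, -0.379, 0.3313]
tool_rot: [3.142, 0.0, 1.488]
contact_force: [-0.4, 0.3, -3.5]
grip_width: 0.025
finger_force: 59.1
```

```bash
python3 - <<'E'
from fit import *
s=env.read_state();p=s["position"];yaw=s["tool_rot"][2]-np.pi/2;print(p,s["tool_rot"],s["contact_force"])
im=env.snapshot("side");c=cam("side");t=env.snapshot("top");ct=cam("top")
zc=p[2]+.015-.110-.1346;print("can z",zc)
print(fit("stand",[load("wst"),(im,c)],(.532,-.3865,-.082)))
for C in(c,):
  L=[(place(p[0],p[1],yaw,P,z=p[2]+.015-.145),(0,255,0)) for P in(BLK,*PR)]+[(place(p[0],p[1],yaw,P,z=zc),(0,0,255)) for P in(HOOP,RIM)]+[(place(.532,-.3865,-.082,P),(255,255,0)) for P in(HOOK,)]
q=proj(c,[.49,-.385,.22])[0]
cv2.imwrite("pics/l4.png",np.hstack([crop(im,L,c,q,130,140,3,""),crop(im,[],c,q,130,140,3,"")]))
for e in(-.06,-.03,0): go(.532+e*.9966,-.3865-e*.0819,.332,1.489)
E
```

```text
[ 0.44447129 -0.37900259  0.33134449] [3.14156156e+00 1.11037150e-05 1.48840335e+00] [-0.42764826  0.25230898 -3.52107871]
can z 0.10174448777035616
(array([ 0.53201035, -0.38638838, -0.07979543]), np.float32(0.46627152), np.float64(0.8416666666666667))
go [-0.2, 27.9, -0.7] [0.0, 0.0, -0.0007]
go [-0.2, 57.9, -0.7] [0.0, 0.0, -0.0007]
go [-0.2, 87.9, -0.7] [0.0, 0.0, -0.0007]
```

View pics/l4.png

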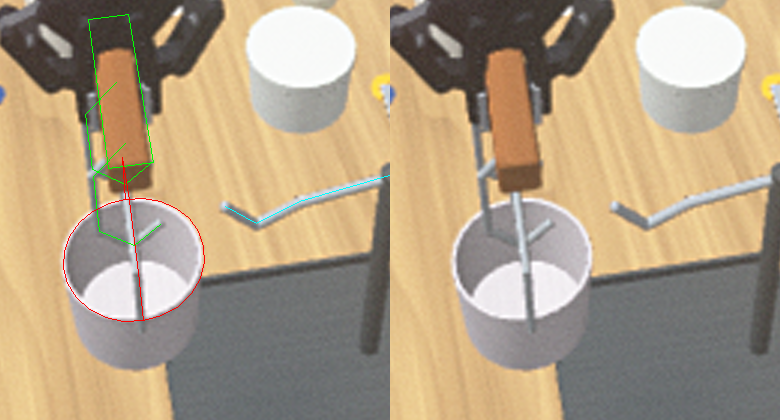

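Can upright in front of the hook: tip at (223,206), apex line above it, rim below it. Advance 88 mm.

Emit:
step_arm([
  [0, 3, 0, 0, 0, 0],
  [0, 9, 0, 0, 0, 0],
  [0, 17, 0, 0, 0, 0],
  [0, 26, 0, 0, 0, 0],
  [0, 36, 0, 0, 0, 0],
  [0, 46, 0, 0, 0, 0],
  [0, 56, 0, 0, 0, 0],
  [0, 66, 0, 0, 0, 0],
  [0, 75, 0, 0, 0, 0],
  [0, 82, 0, 0, 0, 0],
  [0, 86, 0, 0, 0, 0],
  [0, 88, 0, 0, 0, 0],
])

```text
t: 15.5
position: [0.5324, -0.3867, 0.3311]
tool_rot: [-3.141, -0.0, 1.488]
contact_force: [0.9, 0.2, -3.5]
grip_width: 0.0247
finger_force: 59.2
```

Emit:
step_arm([
  [0, 0, 0, 0, 0, 0],
  [0, 0, 0, 0, 0, 0],
  [0, 0, 2, 0, 0, 0],
  [0, 0, 6, 0, 0, 0],
  [0, 0, 11, 0, 0, 0],
  [0, 0, 16, 0, 0, 0],
  [0, 0, 21, 0, 0, 0],
  [0, 0, 25, 0, 0, 0],
  [0, 0, 28, 0, 0, 0],
  [0, 0, 30, 0, 0, 0],
  [0, 0, 30, 0, 0, 0],
])

```text
t: 16.6
position: [0.5319, -0.3866, 0.301]
tool_rot: [-3.141, -0.0, 1.488]
contact_force: [-0.4, 0.4, -4.0]
grip_width: 0.0251
finger_force: 59.2
```

```bash
python3 - <<'E'
from fit import *
s=env.read_state();p=s["position"];yaw=s["tool_rot"][2]-np.pi/2;print(p,s["tool_rot"],s["contact_force"])
im=env.snapshot("side");c=cam("side")
zc=p[2]+.015-.110-.1346;print("can z",zc,"apex",zc+.142)
L=[(place(p[0],p[1],yaw,P,z=zc),(0,0,255)) for P in(HOOP,RIM)]+[(place(.532,-.3865,-.082,P),(255,255,0)) for P in(HOOK,)]
q=proj(c,[.54,-.385,.2])[0]
cv2.imwrite("pics/l5.png",np.hstack([crop(im,L,c,q,100,110,4,""),crop(im,[],c,q,100,110,4,"")]))
E
```

```text
[ 0.53191935 -0.38658601  0.30095826] [-3.14125583e+00 -2.50386440e-04  1.48781436e+00] [-0.41510844  0.37742531 -4.04588898]
can z 0.0713582570099564 apex 0.2133582570099564
```

View pics/l5.png

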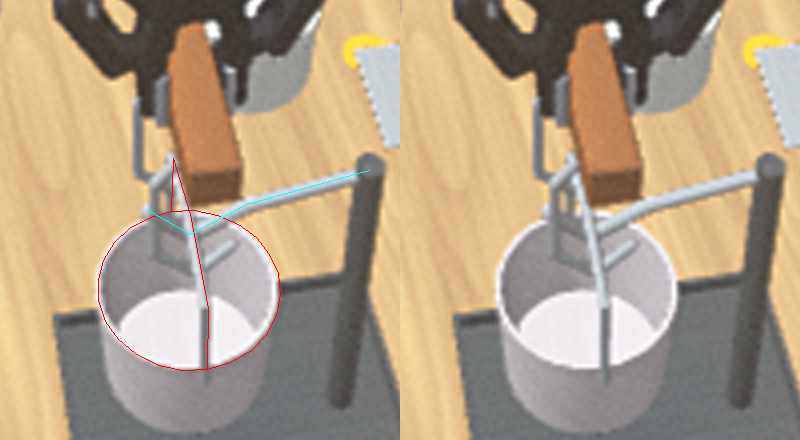

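The hoop's apex sits above the hook's bend at (190,232), inside its tip. Lower slowly until the hook takes the weight, then sink the prongs clear.

Emit:
step_arm([
  [0, 0, 1, 0, 0, 0],
  [0, 0, 2, 0, 0, 0],
  [0, 0, 3, 0, 0, 0],
  [0, 0, 4, 0, 0, 0],
  [0, 0, 5, 0, 0, 0],
  [0, 0, 6, 0, 0, 0],
  [0, 0, 7, 0, 0, 0],
  [0, 0, 8, 0, 0, 0],
  [0, 0, 9, 0, 0, 0],
  [0, 0, 10, 0, 0, 0],
  [0, 0, 11, 0, 0, 0],
  [0, 0, 11, 0, 0, 0],
])

```text
t: 17.85
position: [0.5317, -0.3865, 0.2901]
tool_rot: [-3.141, -0.0, 1.488]
contact_force: [-0.2, 0.1, -1.7]
grip_width: 0.025
finger_force: 59.4
```

Emit:
step_arm([
  [0, 0, 1, 0, 0, 0],
  [0, 0, 3, 0, 0, 0],
  [0, 0, 5, 0, 0, 0],
  [0, 0, 8, 0, 0, 0],
  [0, 0, 11, 0, 0, 0],
  [0, 0, 14, 0, 0, 0],
  [0, 0, 17, 0, 0, 0],
  [0, 0, 20, 0, 0, 0],
  [0, 0, 22, 0, 0, 0],
  [0, 0, 23, 0, 0, 0],
  [0, 0, 23, 0, 0, 0],
  [0, 0, 23, 0, 0, 0],
])

```text
t: 19.05
position: [0.532, -0.3867, 0.2674]
tool_rot: [3.141, 0.0, 1.488]
contact_force: [-0.2, 0.2, -1.8]
grip_width: 0.025
finger_force: 59.4
```

```bash
python3 - <<'E'
from fit import *
s=env.read_state();p=s["position"];print(p,s["contact_force"])
im=env.snapshot("side");c=cam("side")
P0=np.vstack([samp(a) for a in models["can"][0]])
# can hanging: apex at 205 -> z .063
for k in("can",): models[k]=([off(a,(0,0,63)) for a in models[k][0]],0)
print(fit("can",[(im,c)],(.532,-.3865,-.082)))
E
```

```text
[ 0.53202135 -0.38667904  0.26739178] [-0.17826132  0.16320621 -1.83948476]
(array([ 0.53243438, -0.38650202, -0.06795768]), np.float32(0.40625), np.float64(0.9333333333333333))
```

The hook carries the can and the force is back to the lifter alone. Back the prongs out along -x, then rise.

Emit:
step_arm([
  [0, -4, 0, 0, 0, 0],
  [0, -11, 0, 0, 0, 0],
  [0, -19, 0, 0, 0, 0],
  [0, -28, 0, 0, 0, 0],
  [0, -37, 0, 0, 0, 0],
  [0, -46, 0, 0, 0, 0],
  [0, -55, 0, 0, 0, 0],
  [0, -64, 0, 0, 0, 0],
  [0, -72, 0, 0, 0, 0],
  [0, -75, 0, 0, 0, 0],
  [0, -75, 0, 0, 0, 0],
])

```text
t: 20.2
position: [0.4569, -0.3805, 0.2674]
tool_rot: [3.141, 0.0, 1.487]
contact_force: [0.2, -0.2, -1.6]
grip_width: 0.0253
finger_force: 59.4
```

Emit:
step_arm([
  [0, 0, -10, 0, 0, 0],
  [0, 0, -30, 0, 0, 0],
  [0, 0, -50, 0, 0, 0],
  [0, 0, -65, 0, 0, 0],
  [0, 0, -75, 0, 0, 0],
  [0, 0, -75, 0, 0, 0],
])

```text
t: 20.8
position: [0.4581, -0.381, 0.3441]
tool_rot: [3.139, 0.002, 1.488]
contact_force: [0.2, -0.1, -1.3]
grip_width: 0.0252
finger_force: 59.4
```

```bash
python3 - <<'E'
from fit import *
s=env.read_state();p=s["position"];print(p,s["contact_force"])
im=env.snapshot("side");c=cam("side")
models["can"]=([off(a,(0,0,63)) for a in models["can"][0]],0)
print(fit("can",[(im,c)],(.532,-.3865,-.082)))
go(.5474,.3691,.342,1.3385)
E
```

```text
[ 0.45806162 -0.38095547  0.34409854] [ 0.18420997 -0.13181854 -1.27271988]
(array([ 0.53283686, -0.38641263, -0.07567161]), np.float32(0.3229167), np.float64(0.9833333333333333))
go [754.6, 27.4, 0.2] [0.0011, 0.0007, 0.1495]
```

Emit:
step_arm([
  [8, 0, 0, 0, 0, 0],
  [25, 1, 0, 0, 0, 0.01],
  [50, 2, 0, 0, 0, 0.02],
  [80, 3, 0, 0, 0, 0.03],
  [115, 4, 0, 0, 0, 0.04],
  [150, 5, 0, 0, 0, 0.05],
  [185, 7, 0, 0, 0, 0.06],
  [220, 8, 0, 0, 0, 0.07],
  [255, 9, 0, 0, 0, 0.08],
  [285, 10, 0, 0, 0, 0.09],
  [310, 11, 0, 0, 0, 0.1],
  [330, 12, 0, 0, 0, 0.1],
])

```text
t: 22.05
position: [0.4957, -0.0503, 0.3414]
tool_rot: [-3.14, -0.001, 1.389]
contact_force: [0.7, -0.5, -1.7]
grip_width: 0.0253
finger_force: 59.4
```

```bash
python3 -c "
from h import *
go(.5472,.3681,.342,1.3385)"
```

```text
go [420.8, -25.0, -0.3] [-0.0018, -0.0005, 0.0506]
```

Emit:
step_arm([
  [20, -1, 0, 0, 0, 0.01],
  [55, -3, 0, 0, 0, 0.02],
  [95, -6, 0, 0, 0, 0.03],
  [140, -8, 0, 0, 0, 0.04],
  [185, -11, 0, 0, 0, 0.05],
  [230, -14, 0, 0, 0, 0.05],
  [275, -16, 0, 0, 0, 0.05],
  [315, -19, 0, 0, 0, 0.05],
  [350, -21, 0, 0, 0, 0.05],
  [385, -23, 0, 0, 0, 0.05],
  [410, -25, 0, 0, 0, 0.05],
  [421, -25, 0, 0, 0, 0.05],
])

```text
t: 23.25
position: [0.5474, 0.3683, 0.3406]
tool_rot: [-3.139, 0.001, 1.341]
contact_force: [-1.2, -0.9, -1.6]
grip_width: 0.0253
finger_force: 59.4
```

Emit:
step_arm([
  [0, 0, 0, 0, 0, 0],
  [0, 0, 0, 0, 0, 0],
  [0, 0, 0, 0, 0, 0],
  [0, 0, 0, 0, 0, 0],
])

```text
t: 23.65
position: [0.5488, 0.3647, 0.3427]
tool_rot: [3.141, -0.0, 1.336]
contact_force: [0.6, 0.2, -2.0]
grip_width: 0.0251
finger_force: 59.4
```

```bash
python3 - <<'E'
from fit import *
S=[]
for i in range(10):
    im=env.snapshot("side");s=env.read_state();S.append(np.r_[s["position"],s["tool_rot"][2]])
S=np.array(S);print(S.mean(0).round(4),S.std(0).round(4))
m=S.mean(0);go(.5472,.3681,.1300,1.3385,{"position":m[:3],"tool_rot":[np.pi,0,m[3]]})
W=load("wrk");print(fit("rack",[W,(cv2.imread("pics/top0.png"),cam("top"))],(.5477,.3665,-.233)))
E
```

```text
[0.5487 0.3655 0.3425 1.3372] [0.0001 0.0004 0.0002 0.0005]
go [2.2, -2.1, 212.5] [0.0, 0.0, -0.0013]
(array([ 0.54759018,  0.36674574, -0.23378768]), np.float32(0.23958334), np.float64(0.95))
```

Emit:
step_arm([
  [2, -2, 10, 0, 0, 0],
  [2, -2, 35, 0, 0, 0],
  [2, -2, 65, 0, 0, 0],
  [2, -2, 95, 0, 0, 0],
  [2, -2, 125, 0, 0, 0],
  [2, -2, 148, 0, 0, 0],
  [2, -2, 163, 0, 0, 0],
  [2, -2, 172, 0, 0, 0],
  [2, -2, 172, 0, 0, 0],
  [2, -2, 172, 0, 0, 0],
])

```text
t: 25.15
position: [0.5473, 0.3686, 0.1707]
tool_rot: [3.141, -0.0, 1.338]
contact_force: [-0.8, -0.6, -1.5]
grip_width: 0.0253
finger_force: 59.4
```

```bash
python3 - <<'E'
from fit import *
S=[]
for i in range(6):
    im=env.snapshot("side");s=env.read_state();S.append(np.r_[s["position"],s["tool_rot"][2],s["contact_force"]])
m=np.mean(S,0);print(m.round(4))
go(.5474,.3681,.1300,1.3375,{"position":m[:3],"tool_rot":[np.pi,0,m[3]]})
p=m;c=cam("side");L=[(place(p[0],p[1]-.0015,p[3]-np.pi/2,P,z=p[2]+.015-.145),(0,255,0)) for P in(BLK,*PR)]+[(place(.5476,.3667,-.234,P),(0,0,255)) for P in(RB,)]
q=proj(c,[.547,.367,.12])[0]
cv2.imwrite("pics/l6.png",np.hstack([crop(im,L,c,q,70,90,5,""),crop(im,[],c,q,70,90,5,"")]))
E
```

```text
[ 0.5477  0.3687  0.1713  1.3378  0.1286  0.1873 -0.7343]
go [-0.6, -0.1, 41.3] [0.0, -0.0, 0.0003]
```

Emit:
step_arm([
  [-0.5, 0, 5, 0, 0, 0],
  [-0.5, 0, 11, 0, 0, 0],
  [-0.5, 0, 17, 0, 0, 0],
  [-0.5, 0, 23, 0, 0, 0],
  [-0.5, 0, 28, 0, 0, 0],
  [-0.5, 0, 32, 0, 0, 0],
  [-0.5, 0, 35, 0, 0, 0],
  [-0.5, 0, 37, 0, 0, 0],
  [-0.5, 0, 38, 0, 0, 0],
  [-0.5, 0, 38, 0, 0, 0],
])

```text
t: 26.45
position: [0.547, 0.3679, 0.1323]
tool_rot: [-3.142, -0.0, 1.338]
contact_force: [-0.2, -0.7, -1.4]
grip_width: 0.0252
finger_force: 59.4
```

Emit:
step_arm([
  [0, 0, 1, 0, 0, 0],
  [0, 0, 2, 0, 0, 0],
  [0, 0, 2.5, 0, 0, 0],
  [0, 0, 2.5, 0, 0, 0],
  [0, 0, 2.5, 0, 0, 0],
])

```text
t: 26.95
position: [0.5472, 0.3679, 0.1303]
tool_rot: [3.141, -0.0, 1.338]
contact_force: [-2.3, -0.5, 2.8]
grip_width: 0.0254
finger_force: 59.9
```

Emit:
step_arm([
  [0, 0, 0, 0, 0, 0],
  [0, 0, 0, 0, 0, 0],
  [0, 0, 0, 0, 0, 0],
  [0, 0, 0, 0, 0, 0],
  [0, 0, 0, 0, 0, 0],
  [0, 0, 0, 0, 0, 0],
  [0, 0, 0, 0, 0, 0],
  [0, 0, 0, 0, 0, 0],
], gripper=85)

```text
t: 27.75
position: [0.547, 0.3679, 0.1298]
tool_rot: [3.142, -0.0, 1.338]
contact_force: [-0.6, 0.4, 0.2]
grip_width: 0.0852
finger_force: 0.0
```

Emit:
step_arm([
  [0, 0, -5, 0, 0, 0],
  [0, 0, -20, 0, 0, 0],
  [0, 0, -45, 0, 0, 0],
  [0, 0, -80, 0, 0, 0],
  [0, 0, -120, 0, 0, 0],
  [0, 0, -160, 0, 0, 0],
  [0, 0, -195, 0, 0, 0],
  [0, 0, -220, 0, 0, 0],
  [0, 0, -230, 0, 0, 0],
  [0, 0, -230, 0, 0, 0],
])

```text
t: 28.75
position: [0.5475, 0.3682, 0.3613]
tool_rot: [3.139, -0.002, 1.338]
contact_force: [1.3, -0.0, -0.1]
grip_width: 0.0852
finger_force: 0.0
```

```bash
python3 - <<'E'
from fit import *
shot('wend');W=load('wend');im=env.snapshot("side");c=cam("side");t=env.snapshot("top")
print(env.read_state()["contact_force"])
print("lifter",fit("lifter",[W],(.5477,.3680,-.233)),fit("lifter",[(im,c)],(.5460,.3663,-.2)))
cn=([off(a,(0,0,63)) for a in models["can"][0]],0);models["can"]=cn
print("can",fit("can",[(im,c)],(.532,-.3865,-.082)))
q=proj(c,[.547,.367,.1])[0];q2=proj(c,[.54,-.39,.14])[0]
d0=cv2.absdiff(t,cv2.imread("pics/top0.png"))
o=[crop(im,[],c,q,65,95,4,""),crop(im,[],c,q2,65,95,4,""),crop(d0,[],c,(256,192),330,483,.787,"")]
cv2.imwrite("pics/end.png",np.hstack(o))
E
```

```text
[ 0.06889868  0.18336336 -0.02996431]
lifter (array([ 0.5466726 ,  0.3691676 , -0.23411119]), np.float32(0.4791667), np.float64(0.85)) (array([ 0.54514193,  0.36692969, -0.21530334]), np.float32(0.23437501), np.float64(1.0))
can (array([ 0.53308627, -0.38594448, -0.07747366]), np.float32(0.32356772), np.float64(0.9833333333333333))
```

View pics/end.png

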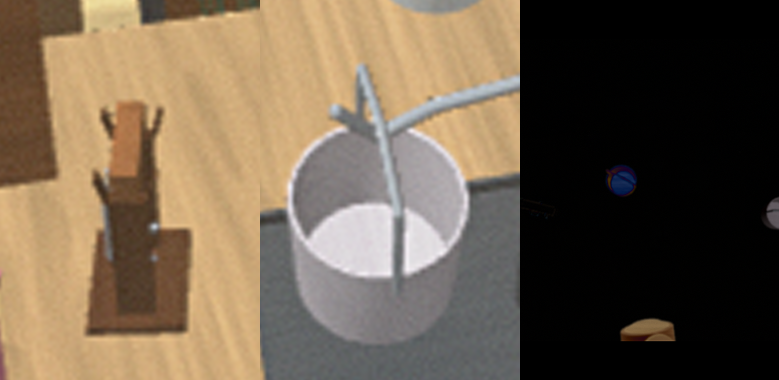

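The lifter sits in its rack between the cheeks at (130,150). The can hangs level with its hoop across the hook's bend at (385,130). In the top view only the can and the arm have changed, so I hand in.

```bash
python3 -c "
from rig import env
print(env.sign_off())"
```

```text
the job is handed in; nothing more can be done
None
```

The can hangs upright by its hoop on the drip stand's hook, the lifter is back in its brown rack, the other things look unmoved in the top-camera comparison, and I handed the job in at about 29 s; no verdict came back.

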